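# Queue a board kit on the feeder slide

## Task

Queue the next kit on the wooden feeder slide in order of use, in single file down its middle: the larger heat sink flat and square against the stop, the DIP switch close behind it (uphill) with its length along the slide, and the reel hub, dish side up, close behind the switch. Neighbours in the queue may touch but should be no more than a finger's width (about 15 mm) apart. Stand the bronze bushing upright in the dish on top of the hub, and leave the small heat sink where it lies.

Things in the scene. Friction and masses are not known exactly. Their poses are not given: they have to be found in the camera images.
- slide: Fixed wooden feeder slide, 236 x 112 mm, turned up to 45 deg either way. Origin: under the middle of its foot board, on the shelf; -x is the stop (low) end. Running surface slopes 8 deg, is 222 mm long from the stop and 96 mm wide between side lips 5 mm high, 8 mm wide; its open upper end is 59 mm above the shelf. Parts stay where they are set; they do not slide by themselves.
- slide_stop (a point): Point on the slide's sloping running surface, on the centre line, at the foot of the stop block's face, 28 mm above the shelf. x points up the slope along the slide, y across it (left when looking uphill), z square to the running surface. The stop block is 14 mm thick, as wide as the slide, and stands 16 mm above the running surface.
- heat_sink: The larger black aluminium heat sink, 40 x 40 mm, 22 mm high: a 5 mm base with 8 upright fins that run along its x axis. Origin: centre of the underside; z up, x and y parallel to its sides. 55 g. It stands on its base.
- dip_switch: Blue plastic 12-way DIP switch with a row of small white actuators on top, 36 mm long (x axis) x 14 mm wide (y axis); the body reaches from 4 to 13 mm above its feet, 14 mm with the actuators, standing on two rows of pins. Origin: centre of its underside (foot of the pins); z up. 15 g.
- reel_hub: White plastic reel hub, a round disc 56 mm in diameter, 20 mm high, lying dish side up: the round dish in its top is 42 mm across and 6 mm deep (its floor 14 mm above the underside, rim wall 7 mm thick). The dark bore and key slots in the dish floor are flat: nothing drops into them. Origin: centre of the underside, z up. 35 g.
- bushing: Bronze bushing: a plain upright sleeve, 24 mm outside diameter, 16 mm bore, 30 mm high. Origin: centre of the underside, z up along the bore. 65 g. It stands upright at the start. To stand it in the hub's dish, hold it at least 8 mm above its foot so that the fingers clear the hub's rim.
- small_sink: A smaller black heat sink, 26 x 26 mm and 12 mm high, that is not part of this kit; it stays where it is. Origin: centre of the underside.
Not all that is in view belongs to the job. Leave any red look-alike of the heat_sink alone.

How it is judged (in metres and radians):
At the end, for the whole second after the job is handed in: Flat on the slide, within 15 mm of its centre line: large heat sink within 10 mm of the stop, square to 15 deg; DIP switch behind it, lengthwise to 17 deg; hub behind that, dish up; gaps at most 20 mm. Bushing upright on the dish floor. All released, at rest; small sink not moved (15 mm) (z of heat_sink in the frame of slide_stop between -0.004 and 0.005 m and angle between the z axis of each of heat_sink, dip_switch, reel_hub and the z axis of slide_stop, either way round below 0.12 rad and y of heat_sink in the frame of slide_stop between -0.015 and 0.015 m and x of heat_sink in the frame of slide_stop between 0.015 and 0.032 m and (angle between the x axis of heat_sink and the x axis of slide_stop, either way round below 0.26 rad or angle between the x axis of heat_sink and the x axis of slide_stop, either way round above 1.31 rad) and z of dip_switch in the frame of slide_stop between -0.004 and 0.005 m and y of dip_switch in the frame of slide_stop between -0.015 and 0.015 m and x of dip_switch in the frame of slide_stop above 0.048 m and distance between dip_switch and heat_sink below 0.06 m and angle between the x axis of dip_switch and the x axis of slide_stop, either way round below 0.3 rad and z of reel_hub in the frame of slide_stop between -0.004 and 0.005 m and y of reel_hub in the frame of slide_stop between -0.015 and 0.015 m and x of reel_hub in the frame of slide_stop above 0.095 m and distance between reel_hub and dip_switch below 0.068 m and z of bushing in the frame of reel_hub between 0.011 and 0.017 m and distance between bushing and reel_hub below 0.0185 m and angle between the z axis of bushing and the z axis of reel_hub, either way round below 0.12 rad and linear speed of each of heat_sink, dip_switch, reel_hub, bushing below 0.02 m/s); the robot touches nothing.
It fails at once if the small heat sink is moved more than 15 mm (distance of small_sink from where it was at the start of the episode above 0.015 m).
It also fails if it takes over 99 s, if anything falls off the work surface, if the arm or the gripper's body presses on something with over 40 N, if the wrist force passes 120 N, or if a joint passes its speed limit or range.

## Robot

A 6-joint arm with a two-finger parallel gripper is mounted at the origin on the work surface. World frame = base frame: x ahead of the robot, y to its left, z up, the work surface at z = 0. Lengths are in mm, angles in rad, forces in N, time in s.
With the tool pointing down it reaches from about 350 to 775 mm from the base axis. Payload 7.3 kg.
Tool frame: the origin (TCP) lies at the very end of the fingers, on their centre line; the grasp point (between the pads) lies 19 mm behind it; z points along the fingers, y is the line along which they close (so a half turn about z gives the same grasp; the last joint's range is limited). The gripper opens to 92 mm and grips with 3 to 60 N. Pads are 19 mm wide; open, the fingers measure 130 mm over their backs; the gripper's body (75 mm by 190 mm) begins 47 mm behind the grasp point.
Start: joints at [1.2, 0.342, 1.524, -0, 1.275, -0.146], TCP at [117.012, 511.814, 226.741] pointing down, gripper open.
Joint ranges: [-2.53, 2.53], [-0.77, 2.02], [0.04, 2.7], [-1, 4.14], [0.28, 2.66], [-3.11, 3.11]. Speed limits (rad/s): [2.57, 2.57, 3.14, 3.14, 3.14, 3.14].

## Interface

Orientations are given as [roll, pitch, yaw] about the fixed x, y, z axes, in that order (R = Rz(yaw) Ry(pitch) Rx(roll)).
In Python, from plant import bot gives the robot as it stands.
- The arm moves only by the tool jog_arm, never from a script. Its argument "targets" is a list of rows, each an object with "xyz": the shift along the tool's x, y, z as a fraction of full scale, a list of three; "spin": the turn about the tool's z as a fraction of full scale. In form: [{"xyz": [x, y, z], "spin": spin}, ...]. A call has exactly 10 rows; each row shifts and turns the commanded pose from where the row before left it, along the tool's axes as they then stand; what a row does not reach is not made up. Full scale, the value 1, is 80 mm for a shift and 0.1 rad for a turn. A row lasts 1/8 s, in which the tool goes at most 62.5 mm and 10.7 degrees, less where a joint would pass 70% of its speed; a pose out of reach is approached as far as the arm can. A call with a number of a shift or a turn outside -1 to 1 is refused whole. A call with a gripper value outside its range is refused whole. "gripper" is the opening in per cent of the stroke, from 0 (shut) to 100 (fully open), set as the call begins (left out, the last holds). The fingers move at their own pace and stop on an object; the grip force is fixed at half the most. Time passes only in rows, so rows that do not move let the fingers close, or fill a call up. It gives the time, the measured TCP pose, the force, the opening and the grip force at its end, in the units of the state.
- bot.get_obs(): the state, without advancing time (a new reading comes with each control period).
- bot.capture(name): name is "scene" or "top"; returns the picture (480x640x3 uint8, blue, green, red); there is no depth.
- bot.get_calibration(name): a dict with "vfov" (degrees; the focal length in pixels is half the picture's height over the tangent of half this angle, whatever the lens; pixels are square), "cx", "cy" (the principal point, pixels), "eye" and "rotation" of the camera in the world. Camera axes: x right, y down, z forward; pixel columns grow to the right and rows downward; lengths in mm; the calibration is good to about 2 mm. A picture is of the moment at which its call begins. get_calibration takes no time and is no camera call.
- bot.close_job(): hands the job in; it is judged then, once.
The state is a dict: "time": time; "joint_positions": joint angles; "dq": joint speeds; "tau": joint torques, N m; "tool_pos": TCP position; "tcp_rot": TCP orientation; "contact_force": force on the tool from outside, world axes, zero at the start; "moment": the same for the moment, N m; "grip_width": finger opening in mm; "finger_force": force on a finger pad.
Only numpy, scipy, OpenCV 4.12 (cv2) and the standard library are available. Lean on these libraries where they do the work, as an engineer would, in place of code of your own. Each camera call takes 0.05 s, during which the arm holds its last target. There are 200 camera calls.

## Working session

There is one attempt and no reset: what is moved stays moved. The work goes in short steps, Python scripts to look and compute and a tool call to move; the robot and the scene stay as the last step left them, time stands still between calls to the robot, and variables do not carry over. Pictures are saved under pics/ and viewed, at most 14 in all, crops included, and the job is handed in when it is done.

Besides the shell and the picture viewer there is one more tool, called after ">>>" as name(argument=value, ...), one argument or row to a line, values as JSON. jog_arm: Moves the arm, as the interface text tells. Shift numbers are shares of 80 mm and turn numbers shares of 0.1 rad, none past 1 either way. Its arguments: {"type":"object","properties":{"targets":{"type":"array","items":{"type":"object","properties":{"xyz":{"type":"array","items":{"type":"number"}},"spin":{"type":"number"}}}},"gripper":{"type":"number"}},"required":["targets"]}

```bash
ls; mkdir -p pics; python3 - <<'E'
from plant import bot
import cv2
for n in("scene","top"):
    cv2.imwrite(f"pics/{n}0.png",bot.capture(n)); c=bot.get_calibration(n); print(n,c)
o=bot.get_obs(); print(o)
E
```

```text
pics
scene {'vfov': 46.46153699734449, 'cx': 317.7595652597535, 'cy': 237.94003227662367, 'eye': array([1099.80861912,  246.15063861,  819.11819069]), 'rotation': array([-2.42109858e+00, -5.17640036e-04,  1.97674418e+00])}
top {'vfov': 50.13333610736544, 'cx': 321.72324887682163, 'cy': 236.83343816671095, 'eye': array([ 297.64021058,  -34.56074029, 1179.92526555]), 'rotation': array([-3.01083952,  0.00507521, -1.57862308])}
{'time': 0.1, 'joint_positions': array([ 1.20000579e+00,  3.42664747e-01,  1.52490277e+00,  4.71995887e-06,
        1.27538093e+00, -1.46009665e-01]), 'dq': array([ 0.00068778, -0.00139415, -0.00119737, -0.00047676, -0.00099678,
        0.00128021]), 'tau': array([ 6.00265193e-04, -4.32002342e+01, -2.44692868e+01,  7.19414349e-02,
        5.25392150e-02, -4.16217597e-05]), 'tool_pos': array([116.87291249, 511.46846861, 226.11491451]), 'tcp_rot': array([-3.14025194e+00, -2.01721857e-04,  2.91681027e+00]), 'contact_force': array([ 0.67532384, -0.1861413 , -0.22186946]), 'moment': array([-0.00309719, -0.02544747,  0.02827144]), 'finger_force': 0.0, 'grip_width': 91.70824714246012}
```

View pics/top0.png

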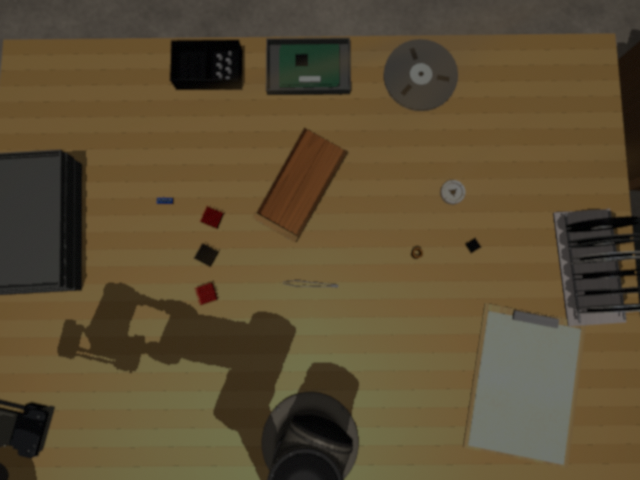

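View pics/scene0.png

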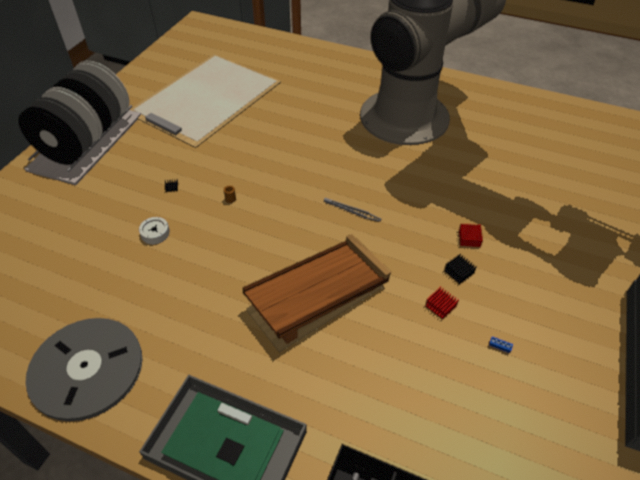

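The top view shows black heat sink candidates at (206,254) for the large one and (473,245) for the small one, with red look-alikes at (212,217) and (206,293). The DIP switch is at (165,200), the hub at (453,191) and the bushing at (417,252). The slide's stop end is at (278,226) and its open end at (327,140). The large sink fits because it is black and larger; I'll confirm it in an enlarged crop.

```bash
cat > h.py <<'E'
import numpy as np, cv2
from scipy.spatial.transform import Rotation as Rn
from plant import bot
class Cam:
    def __init__(s,n):
        c=bot.get_calibration(n); f=240/np.tan(np.radians(c['vfov']/2))
        s.K=np.array([[f,0,c['cx']],[0,f,c['cy']],[0,0,1]]); s.R=Rn.from_euler('xyz',c['rotation']).as_matrix(); s.e=np.array(c['eye'])
    def proj(s,P):
        q=(np.atleast_2d(P)-s.e)@s.R@s.K.T; return q[:,:2]/q[:,2:]
    def plane(s,uv,z):
        uv=np.atleast_2d(uv).astype(float); d=np.c_[uv,np.ones(len(uv))]@np.linalg.inv(s.K).T@s.R.T
        return s.e+d*((z-s.e[2])/d[:,2])[:,None]
cams={n:Cam(n) for n in('scene','top')}
E
python3 - <<'E'
from h import *
t=cv2.imread('pics/top0.png'); s=cv2.imread('pics/scene0.png')
for n in cams: print(n,cams[n].proj([[0,0,0],[116.9,511.5,226]]))
def bl(im,box,cond,n,z):
    x0,y0,x1,y1=box; c=im[y0:y1,x0:x1].astype(int); m=cond(c).astype(np.uint8)
    k,l,st,ce=cv2.connectedComponentsWithStats(m); i=1+np.argmax(st[1:,4]); pts=np.argwhere(l==i)[:,::-1]+[x0,y0]
    r=cv2.minAreaRect(pts.astype(np.float32)); w=cams[n].plane(pts,z)[:,:2].astype(np.float32)
    rw=cv2.minAreaRect(w); print(n,box[:2],st[i,4],np.round(r[0],1),'world',np.round(w.mean(0),1),np.round(rw[0],1),np.round(rw[1],1),round(rw[2],1))
blk=lambda c:c.max(2)<45
blu=lambda c:c[...,0]>c[...,2]+20
wht=lambda c:(c.min(2)>85)
brz=lambda c:(c[...,2]>c[...,0]*2.6)|(c.max(2)<60)
bl(t,(190,238,225,272),blk,'top',22); bl(s,(440,252,480,285),blk,'scene',18)
bl(t,(150,190,182,212),blu,'top',13); bl(s,(484,330,520,358),blu,'scene',12)
bl(t,(435,174,472,210),wht,'top',20); bl(s,(134,212,174,250),wht,'scene',15)
bl(t,(462,234,484,256),blk,'top',12); 
bl(t,(405,242,428,262),lambda c:(c[...,2]<110),'top',30)
C=lambda im,a,b,w,h,k:cv2.resize(im[b:b+h,a:a+w],(w*k,h*k),interpolation=cv2.INTER_CUBIC)
A=np.hstack([C(t,145,185,80,120,5)[:600],C(t,398,170,80,120,5)])[:600,:800]
cv2.imwrite('pics/c1.png',np.clip(A*1.6,0,255).astype(np.uint8))
B=C(t,250,120,110,130,4); D=C(s,235,230,165,115,2); 
cv2.imwrite('pics/c2.png',np.clip(np.hstack([B,cv2.copyMakeBorder(D,0,520-230,0,0,0)])*1.6,0,255).astype(np.uint8))
E
```

```text
scene [[404.02732443 116.73163261]
 [680.86379378 118.17296405]]
top [[309.81950749 440.60968877]
 [ 22.09457277 407.89182672]]
top (190, 238) 280 [206.1 254.3] world [411.9 232.8] [412.2 232.6] [40.2 36.4] 61.3
scene (440, 252) 490 [459.1 269. ] world [420.9 234.6] [420.5 234.2] [44.3 48.4] 61.9
top (150, 190) 72 [164.5 200. ] world [540.2 334.5] [540.4 334.1] [34.7  9.4] 89.5
scene (484, 330) 197 [500.5 344.4] world [543.5 335.3] [543.8 335. ] [35.1 17.8] 89.1
top (435, 174) 356 [453.  191.5] world [ 553.8 -333.3] [ 553.  -333.2] [51.1 49.4] 89.5
scene (134, 212) 526 [152.9 227.3] world [ 552. -338.] [ 551.8 -337.8] [58.7 57.3] 61.8
top (462, 234) 107 [472.6 244.9] world [ 429.5 -374.8] [ 429.6 -374.9] [22.5 24.6] 31.5
top (405, 242) 227 [417.5 249.8] world [ 415.1 -243.9] [ 417.8 -245.3] [33.2 49.3] 66.6
```

View pics/c1.png

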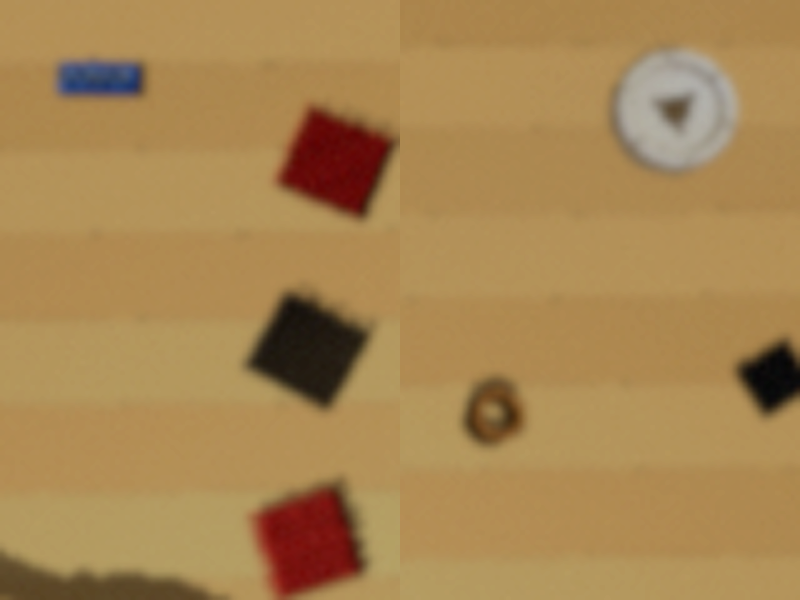

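View pics/c2.png

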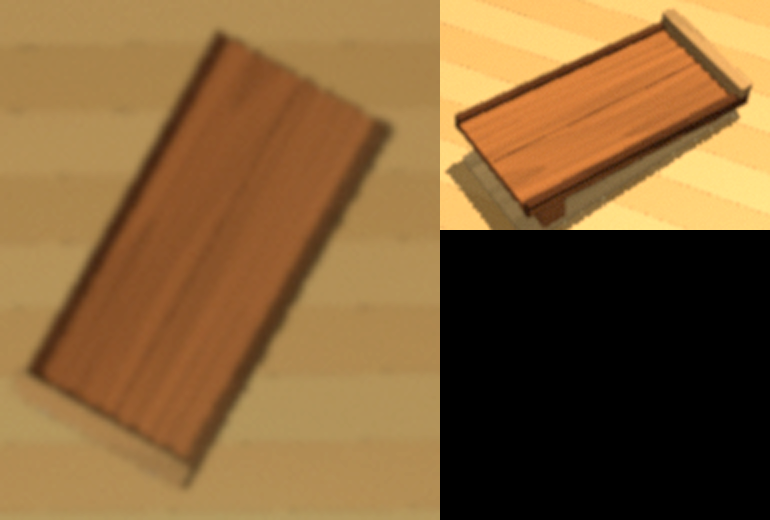

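In the enlarged crop, the middle part at (206,254) is matte black and about 40 mm square, with the bright red ones above and below it. It is the large heat sink. The black one at (473,245) is about 25 mm, so it is the small sink. The slide crop puts the upper-end corners at (304,128) and (348,152), and the stop's inner top edge at (258,212) to (298,236).

```bash
cat >> h.py <<'E'
def plan(x,y,z,yaw=None):
    o=bot.get_obs(); p=o['tool_pos']; yw=o['tcp_rot'][2]
    if yaw is None: yaw=yw
    d=(yw-yaw+np.pi)%(2*np.pi)-np.pi
    Rt=Rn.from_euler('xyz',[np.pi,0,yaw]).as_matrix()
    print('to',np.round([x,y,z,yaw],2),'spin %.2f units; then shift units'%(d/0.1),np.round(Rt.T@(np.array([x,y,z])-p)/80,3))
SL=None
def slideT(s):  # x,y of stop point, yaw
    R=Rn.from_euler('z',s[2])*Rn.from_euler('y',-np.radians(8)); return R.as_matrix(),np.array([s[0],s[1],28.])
def onslide(s,P): R,t=slideT(s); return np.atleast_2d(P)@R.T+t
E
python3 - <<'E'
from h import *
from scipy.optimize import least_squares
ob=[('top',(304.25,128),(222,56,5)),('top',(347.75,151.75),(222,-56,5)),('top',(258,212.5),(0,56,16)),('top',(298,235.75),(0,-56,16)),
('top',(253.3,214.5),(-14,56,16)),('top',(296.7,241.7),(-14,-56,16)),
('scene',(244,289),(222,-56,5)),('scene',(278.5,334),(222,56,5)),('scene',(349,235),(-7,-56,16)),('scene',(389,275),(-7,56,16))]
def res(s,sel=('top','scene')): return np.concatenate([cams[c].proj(onslide(s,P))[0]-uv for c,uv,P in ob if c in sel])
for sel in(('top',),('scene',),('top','scene')):
    r=least_squares(res,[470,60,-.5],args=(sel,),x_scale=[10,10,.1]); print(sel,np.round(r.x,3),np.round(r.fun,1))
s=r.x
for n,x,z in(('sink',23,0),('dip',64,0),('hub',114,0)): print(n,onslide(s,[[x,0,z]]).round(1))
print('bush top',cams['top'].plane([416.4,252],30).round(1),'scene',cams['scene'].plane([230,188],30).round(1))
print('sink scene/22',cams['scene'].plane([459.1,266],20).round(1))
plan(411,233,120,2.641)
E
```

```text
('top',) [478.842  67.878  -0.533] [ 1.2 -1.5  0.8 -1.2 -1.9 -0.8  1.   0.7 -0.3  2.6 -0.8  0.1]
('scene',) [481.669  72.685  -0.534] [-1.6 -1.2  1.   0.8  0.4  0.7  0.2 -0.5]
('top', 'scene') [479.79   69.955  -0.53 ] [-0.1 -2.  -0.4 -1.8 -2.9 -1.1  0.1  0.2 -1.2  2.3 -1.7 -0.3 -2.4 -2.1
  0.5 -0.4 -0.7 -0.4 -0.9 -1.9]
sink [[499.4  58.4  31.2]]
dip [[534.5  37.9  36.9]]
hub [[577.2  12.9  43.9]]
bush top [[ 412.7 -242.6   30. ]] scene [[ 409.4 -244.8   30. ]]
sink scene/22 [[415.8 232.9  20. ]]
to [411.   233.   120.     2.64] spin 2.76 units; then shift units [-4.896 -1.289  1.326]
```

>>> jog_arm(
  targets=[
    {"xyz": [0,0,0],"spin": 0.92},
    {"xyz": [0,0,0],"spin": 0.92},
    {"xyz": [0,0,0],"spin": 0.92},
    {"xyz": [-0.65,-0.18,0.1],"spin": 0},
    {"xyz": [-0.65,-0.18,0.1],"spin": 0},
    {"xyz": [-0.65,-0.18,0.1],"spin": 0},
    {"xyz": [-0.65,-0.18,0.1],"spin": 0},
    {"xyz": [-0.65,-0.18,0.1],"spin": 0},
    {"xyz": [-0.65,-0.18,0.1],"spin": 0},
    {"xyz": [-0.65,-0.18,0.1],"spin": 0},
  ],
)

```text
time: 1.35
tool_pos: [388.9, 247.2, 170.3]
tcp_rot: [-3.142, -0.0, 2.641]
contact_force: [-0.3, 0.9, 0.5]
grip_width: 91.9
finger_force: 0.0
```

```bash
python3 -c "
from h import *
plan(413,233,5,2.641)"
```

```text
to [413.   233.     5.     2.64] spin -0.00 units; then shift units [-0.35  -0.011  2.067]
```

>>> jog_arm(
  targets=[
    {"xyz": [-0.35,-0.01,0.2],"spin": 0},
    {"xyz": [0,0,0.5],"spin": 0},
    {"xyz": [0,0,0.5],"spin": 0},
    {"xyz": [0,0,0.4],"spin": 0},
    {"xyz": [0,0,0.25],"spin": 0},
    {"xyz": [0,0,0.1],"spin": 0},
    {"xyz": [0,0,0],"spin": 0},
    {"xyz": [0,0,0],"spin": 0},
    {"xyz": [0,0,0],"spin": 0},
    {"xyz": [0,0,0],"spin": 0},
  ],
)

```text
time: 2.6
tool_pos: [412.4, 234.6, 15.2]
tcp_rot: [3.141, 0.001, 2.641]
contact_force: [0.2, 0.1, 0.2]
grip_width: 91.9
finger_force: 0.0
```

```bash
python3 -c "
from h import *
plan(413,233,5,2.641)"
```

```text
to [413.   233.     5.     2.64] spin -0.00 units; then shift units [-0.017 -0.014  0.128]
```

>>> jog_arm(
  targets=[
    {"xyz": [-0.01,-0.01,0.12],"spin": 0},
    {"xyz": [0,0,0],"spin": 0},
    {"xyz": [0,0,0],"spin": 0},
    {"xyz": [0,0,0],"spin": 0},
    {"xyz": [0,0,0],"spin": 0},
    {"xyz": [0,0,0],"spin": 0},
    {"xyz": [0,0,0],"spin": 0},
    {"xyz": [0,0,0],"spin": 0},
    {"xyz": [0,0,0],"spin": 0},
    {"xyz": [0,0,0],"spin": 0},
  ],
  gripper=0,
)

```text
time: 3.85
tool_pos: [412.5, 233.5, 5.2]
tcp_rot: [3.141, 0.0, 2.641]
contact_force: [-0.2, 0.3, 0.6]
grip_width: 40.0
finger_force: 30.1
```

```bash
python3 -c "
from h import *
s=[480,70,-.533]
p=onslide(s,[23.5,0,0])[0]; print(p)
plan(p[0],p[1],110,np.pi-.533)"
```

```text
[500.04325829  58.17539926  31.27056787]
to [500.04  58.18 110.     2.61] spin 0.32 units; then shift units [-2.056 -1.331 -1.31 ]
```

>>> jog_arm(
  targets=[
    {"xyz": [0,0,-0.4],"spin": 0},
    {"xyz": [0,0,-0.5],"spin": 0},
    {"xyz": [0,0,-0.41],"spin": 0.32},
    {"xyz": [-0.5,-0.33,0],"spin": 0},
    {"xyz": [-0.5,-0.33,0],"spin": 0},
    {"xyz": [-0.5,-0.33,0],"spin": 0},
    {"xyz": [-0.4,-0.25,0],"spin": 0},
    {"xyz": [-0.15,-0.09,0],"spin": 0},
    {"xyz": [0,0,0],"spin": 0},
    {"xyz": [0,0,0],"spin": 0},
  ],
)

```text
time: 5.1
tool_pos: [498.8, 59.5, 109.7]
tcp_rot: [-3.141, -0.001, 2.61]
contact_force: [-0.6, -1.2, -0.8]
grip_width: 39.9
finger_force: 30.1
```

```bash
python3 -c "
from h import *
cv2.imwrite('pics/s1.png',np.clip(cv2.resize(np.hstack([bot.capture('top')[110:250,235:365],bot.capture('scene')[200:340,230:400]]),None,fx=2.6,fy=2.6)*1.4,0,255).astype(np.uint8))
plan(500,58,42,np.pi-.533)"
```

```text
to [500.    58.    42.     2.61] spin 0.02 units; then shift units [-0.021 -0.011  0.848]
```

View pics/s1.png

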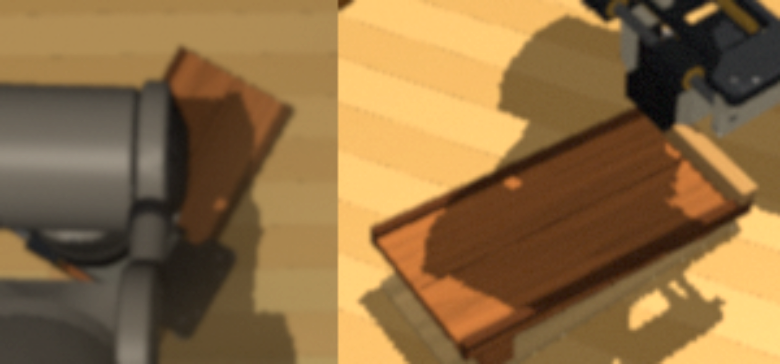

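The top view is blocked by the arm; the scene view shows the sink held above the stop end of the slide. I'll lower it.

>>> jog_arm(
  targets=[
    {"xyz": [-0.01,-0.01,0.3],"spin": 0},
    {"xyz": [0,0,0.3],"spin": 0},
    {"xyz": [0,0,0.15],"spin": 0},
    {"xyz": [0,0,0.05],"spin": 0},
    {"xyz": [0,0,0.05],"spin": 0},
    {"xyz": [0,0,0.02],"spin": 0},
    {"xyz": [0,0,0],"spin": 0},
    {"xyz": [0,0,0],"spin": 0},
    {"xyz": [0,0,0],"spin": 0},
    {"xyz": [0,0,0],"spin": 0},
  ],
)

```text
time: 6.45
tool_pos: [500.0, 57.3, 40.4]
tcp_rot: [3.141, 0.0, 2.609]
contact_force: [-1.3, 0.2, -0.4]
grip_width: 39.5
finger_force: 30.1
```

>>> jog_arm(
  targets=[
    {"xyz": [0,0,0.01],"spin": 0},
    {"xyz": [0,0,0],"spin": 0},
    {"xyz": [0,0,0],"spin": 0},
    {"xyz": [0,0,0],"spin": 0},
    {"xyz": [0,0,0],"spin": 0},
    {"xyz": [0,0,0],"spin": 0},
    {"xyz": [0,0,-0.1],"spin": 0},
    {"xyz": [0,0,-0.4],"spin": 0},
    {"xyz": [0,0,-0.5],"spin": 0},
    {"xyz": [0,0,-0.5],"spin": 0},
  ],
  gripper=58,
)

```text
time: 7.7
tool_pos: [499.8, 57.4, 161.2]
tcp_rot: [3.141, 0.0, 2.609]
contact_force: [0.5, 0.0, -0.9]
grip_width: 53.2
finger_force: 0.0
```

```bash
python3 -c "
from h import *
plan(541,335,80,np.pi/2)"
```

```text
to [541.   335.    80.     1.57] spin 10.38 units; then shift units [3.471 0.515 1.016]
```

>>> jog_arm(
  targets=[
    {"xyz": [0,0,0],"spin": 1},
    {"xyz": [0,0,0],"spin": 1},
    {"xyz": [0,0,0],"spin": 1},
    {"xyz": [0,0,0],"spin": 1},
    {"xyz": [0.2,0,0],"spin": 1},
    {"xyz": [0.4,0,0],"spin": 1},
    {"xyz": [0.6,0,0],"spin": 1},
    {"xyz": [0.6,0,0],"spin": 1},
    {"xyz": [0.6,0,0],"spin": 1},
    {"xyz": [0.6,0,0],"spin": 1},
  ],
)

```text
time: 8.95
tool_pos: [419.2, 282.1, 160.3]
tcp_rot: [3.141, -0.0, 1.605]
contact_force: [0.2, -0.1, 0.1]
grip_width: 53.2
finger_force: 0.0
```

```bash
python3 -c "
from h import *
plan(541,335,30,np.pi/2)"
```

```text
to [541.   335.    30.     1.57] spin 0.35 units; then shift units [0.662 1.523 1.629]
```

>>> jog_arm(
  targets=[
    {"xyz": [0,0,0],"spin": 0.35},
    {"xyz": [0.2,0.5,0],"spin": 0},
    {"xyz": [0.2,0.5,0.2],"spin": 0},
    {"xyz": [0.2,0.4,0.4],"spin": 0},
    {"xyz": [0.06,0.12,0.4],"spin": 0},
    {"xyz": [0,0,0.4],"spin": 0},
    {"xyz": [0,0,0.2],"spin": 0},
    {"xyz": [0,0,0],"spin": 0},
    {"xyz": [0,0,0],"spin": 0},
    {"xyz": [0,0,0],"spin": 0},
  ],
)

```text
time: 10.2
tool_pos: [542.0, 334.1, 33.1]
tcp_rot: [3.139, -0.001, 1.574]
contact_force: [0.3, -0.2, 0.1]
grip_width: 53.3
finger_force: 0.0
```

```bash
python3 -c "
from h import *
plan(541,335,2.5,np.pi/2)
t=bot.capture('top')[140:260,235:355]; s=bot.capture('scene')
cv2.imwrite('pics/s2.png',np.clip(np.hstack([cv2.resize(t,None,fx=3,fy=3),cv2.resize(s[200:320,280:400],None,fx=3,fy=3)])*1.5,0,255).astype(np.uint8))
"
```

```text
to [541.   335.     2.5    1.57] spin 0.03 units; then shift units [ 0.011 -0.012  0.383]
```

View pics/s2.png

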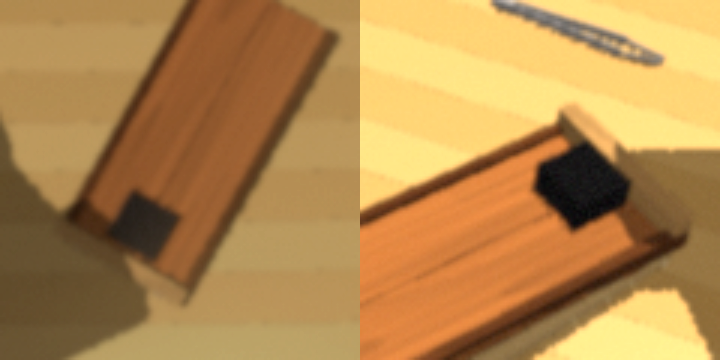

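The heat sink lies flat and square at the stop, with its top centre near (283,214) in the top view, roughly on the centre line. Next is the DIP grasp.

>>> jog_arm(
  targets=[
    {"xyz": [0.01,-0.01,0.2],"spin": 0},
    {"xyz": [0,0,0.15],"spin": 0},
    {"xyz": [0,0,0.03],"spin": 0},
    {"xyz": [0,0,0],"spin": 0},
    {"xyz": [0,0,0],"spin": 0},
    {"xyz": [0,0,0],"spin": 0},
    {"xyz": [0,0,0],"spin": 0},
    {"xyz": [0,0,0],"spin": 0},
    {"xyz": [0,0,0],"spin": 0},
    {"xyz": [0,0,0],"spin": 0},
  ],
  gripper=50,
)

```text
time: 11.55
tool_pos: [540.5, 334.6, 1.2]
tcp_rot: [3.141, -0.0, 1.574]
contact_force: [-0.4, -0.1, -0.3]
grip_width: 46.2
finger_force: 0.0
```

>>> jog_arm(
  targets=[
    {"xyz": [0,0,0],"spin": 0},
    {"xyz": [0,0,0],"spin": 0},
    {"xyz": [0,0,0],"spin": 0},
    {"xyz": [0,0,0],"spin": 0},
    {"xyz": [0,0,0],"spin": 0},
    {"xyz": [0,0,0],"spin": 0},
    {"xyz": [0,0,0],"spin": 0},
    {"xyz": [0,0,0],"spin": 0},
    {"xyz": [0,0,0],"spin": 0},
    {"xyz": [0,0,0],"spin": 0},
  ],
  gripper=0,
)

```text
time: 12.8
tool_pos: [540.4, 334.6, 1.1]
tcp_rot: [-3.142, -0.0, 1.574]
contact_force: [0.3, -0.4, 0.4]
grip_width: 13.6
finger_force: 30.0
```

```bash
python3 -c "
from h import *
s=[480,70,-.533]; R,t=slideT(s)
for c,uv in(('top',(283.3,214.3)),('scene',(280+(582-360)/3,200+172/3))):
    w=cams[c].plane(uv,31.2+21.8); print(c,w.round(1),((w-t)@R).round(1))
p=onslide(s,[64.5,0,0])[0]; print(p)
plan(p[0],p[1],120,np.pi-.533)"
```

```text
top [[497.3  55.2  53. ]] [[25.6 -3.9 21.6]]
scene [[498.3  57.8  53. ]] [[25.2 -1.2 21.7]]
[535.01234723  37.54524477  36.97666501]
to [535.01  37.55 120.     2.61] spin -10.35 units; then shift units [-1.828 -3.232 -1.486]
```

>>> jog_arm(
  targets=[
    {"xyz": [0,0,-0.4],"spin": 0},
    {"xyz": [0,0,-0.5],"spin": -1},
    {"xyz": [0,0,-0.5],"spin": -1},
    {"xyz": [0,0,-0.1],"spin": -1},
    {"xyz": [0,0,0],"spin": -1},
    {"xyz": [0,0,0],"spin": -1},
    {"xyz": [0,0,0],"spin": -1},
    {"xyz": [0,0,0],"spin": -1},
    {"xyz": [0,0,0],"spin": -1},
    {"xyz": [0,0,0],"spin": -1},
  ],
)

```text
time: 14.05
tool_pos: [540.3, 334.6, 121.1]
tcp_rot: [-3.141, -0.0, 2.477]
contact_force: [-1.0, -0.8, -0.1]
grip_width: 13.4
finger_force: 30.0
```

>>> jog_arm(
  targets=[
    {"xyz": [0,0,0],"spin": -0.9},
    {"xyz": [0,0,0],"spin": -0.45},
    {"xyz": [-0.3,-0.53,0],"spin": 0},
    {"xyz": [-0.3,-0.53,0],"spin": 0},
    {"xyz": [-0.3,-0.53,0],"spin": 0},
    {"xyz": [-0.3,-0.53,0],"spin": 0},
    {"xyz": [-0.3,-0.53,0],"spin": 0},
    {"xyz": [-0.2,-0.35,0],"spin": 0},
    {"xyz": [-0.1,-0.2,0],"spin": 0},
    {"xyz": [0,0,0],"spin": 0},
  ],
)

```text
time: 15.3
tool_pos: [534.4, 40.4, 121.2]
tcp_rot: [3.141, -0.0, 2.607]
contact_force: [0.1, 0.9, 0.4]
grip_width: 13.3
finger_force: 30.0
```

```bash
python3 -c "
from h import *
plan(535,37.5,42,np.pi-.533)
s=bot.capture('scene')
cv2.imwrite('pics/s3.png',np.clip(cv2.resize(s[180:340,230:400],None,fx=3.5,fy=3.5)*1.5,0,255).astype(np.uint8))
"
```

```text
to [535.    37.5   42.     2.61] spin -0.01 units; then shift units [-0.025 -0.028  0.989]
```

>>> jog_arm(
  targets=[
    {"xyz": [-0.02,-0.03,0.3],"spin": 0},
    {"xyz": [0,0,0.4],"spin": 0},
    {"xyz": [0,0,0.2],"spin": 0},
    {"xyz": [0,0,0.06],"spin": 0},
    {"xyz": [0,0,0.03],"spin": 0},
    {"xyz": [0,0,0.01],"spin": 0},
    {"xyz": [0,0,0],"spin": 0},
    {"xyz": [0,0,0],"spin": 0},
    {"xyz": [0,0,0],"spin": 0},
    {"xyz": [0,0,0],"spin": 0},
  ],
)

```text
time: 16.6
tool_pos: [534.7, 38.0, 41.2]
tcp_rot: [3.141, 0.0, 2.609]
contact_force: [-0.7, -0.2, -0.5]
grip_width: 13.7
finger_force: 30.0
```

>>> jog_arm(
  targets=[
    {"xyz": [0,0,0],"spin": 0},
    {"xyz": [0,0,0],"spin": 0},
    {"xyz": [0,0,0],"spin": 0},
    {"xyz": [0,0,0],"spin": 0},
    {"xyz": [0,0,0],"spin": 0},
    {"xyz": [0,0,0],"spin": 0},
    {"xyz": [0,0,-0.1],"spin": 0},
    {"xyz": [0,0,-0.4],"spin": 0},
    {"xyz": [0,0,-0.5],"spin": 0},
    {"xyz": [0,0,-0.5],"spin": 0},
  ],
  gripper=35,
)

```text
time: 17.85
tool_pos: [534.5, 38.1, 162.9]
tcp_rot: [3.141, 0.0, 2.609]
contact_force: [-0.3, -0.1, 0.9]
grip_width: 31.9
finger_force: 0.0
```

```bash
python3 -c "
from h import *
plan(553,-335,80,np.pi-.533)"
```

```text
to [ 553.   -335.     80.      2.61] spin 0.00 units; then shift units [-2.569 -3.899  1.036]
```

>>> jog_arm(
  targets=[
    {"xyz": [-0.34,-0.52,0],"spin": 0},
    {"xyz": [-0.34,-0.52,0],"spin": 0},
    {"xyz": [-0.34,-0.52,0],"spin": 0},
    {"xyz": [-0.34,-0.52,0],"spin": 0},
    {"xyz": [-0.34,-0.52,0],"spin": 0},
    {"xyz": [-0.34,-0.52,0.2],"spin": 0},
    {"xyz": [-0.3,-0.45,0.3],"spin": 0},
    {"xyz": [-0.2,-0.3,0.3],"spin": 0},
    {"xyz": [0,0,0.24],"spin": 0},
    {"xyz": [0,0,0],"spin": 0},
  ],
  gripper=100,
)

```text
time: 19.1
tool_pos: [551.3, -331.5, 76.6]
tcp_rot: [3.141, -0.004, 2.608]
contact_force: [0.0, -0.6, 0.3]
grip_width: 91.9
finger_force: 0.0
```

```bash
python3 -c "
from h import *
plan(553,-335,7,np.pi-.533)
t=bot.capture('top')[130:250,240:360]; s=bot.capture('scene')[210:330,270:390]
cv2.imwrite('pics/s3.png',np.clip(np.hstack([cv2.resize(t,None,fx=3,fy=3),cv2.resize(s,None,fx=3,fy=3)])*1.5,0,255).astype(np.uint8))
"
```

```text
to [ 553.   -335.      7.      2.61] spin -0.00 units; then shift units [-0.04  -0.027  0.869]
```

View pics/s3.png

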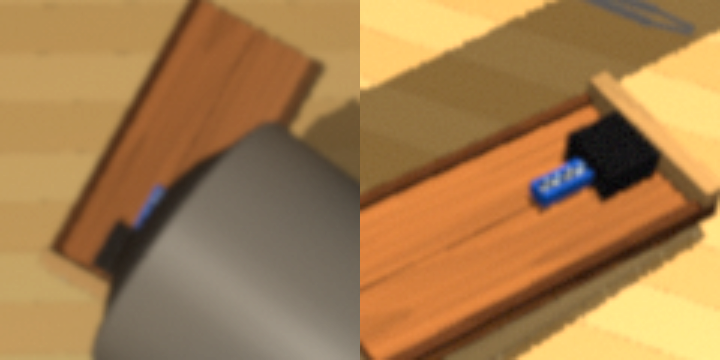

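The DIP switch stands lengthwise, close behind the sink, on the groove. In the scene view it is around pixel (337,271). Next is the hub grasp.

>>> jog_arm(
  targets=[
    {"xyz": [-0.04,-0.02,0.3],"spin": 0},
    {"xyz": [0,0,0.35],"spin": 0},
    {"xyz": [0,0,0.15],"spin": 0},
    {"xyz": [0,0,0.07],"spin": 0},
    {"xyz": [0,0,0],"spin": 0},
    {"xyz": [0,0,0],"spin": 0},
    {"xyz": [0,0,0],"spin": 0},
    {"xyz": [0,0,0],"spin": 0},
    {"xyz": [0,0,0],"spin": 0},
    {"xyz": [0,0,0],"spin": 0},
  ],
)

```text
time: 20.45
tool_pos: [554.3, -334.8, 8.3]
tcp_rot: [3.142, -0.0, 2.609]
contact_force: [-0.5, -1.2, -0.1]
grip_width: 92.0
finger_force: 0.0
```

>>> jog_arm(
  targets=[
    {"xyz": [0,0,0],"spin": 0},
    {"xyz": [0,0,0],"spin": 0},
    {"xyz": [0,0,0],"spin": 0},
    {"xyz": [0,0,0],"spin": 0},
    {"xyz": [0,0,0],"spin": 0},
    {"xyz": [0,0,0],"spin": 0},
    {"xyz": [0,0,0],"spin": 0},
    {"xyz": [0,0,0],"spin": 0},
    {"xyz": [0,0,0],"spin": 0},
    {"xyz": [0,0,0],"spin": 0},
  ],
  gripper=0,
)

```text
time: 21.7
tool_pos: [554.3, -334.8, 8.3]
tcp_rot: [3.142, -0.0, 2.609]
contact_force: [-0.8, -0.1, -0.4]
grip_width: 54.8
finger_force: 30.0
```

```bash
python3 -c "
from h import *
s=[480,70,-.533]
p=onslide(s,[115,0,0])[0]; print(p)
plan(p[0],p[1],120,np.pi-.533)
s=bot.capture('scene')[190:270,110:200]
cv2.imwrite('pics/s4.png',np.clip(cv2.resize(s,None,fx=4,fy=4)*1.5,0,255).astype(np.uint8))
"
```

```text
[578.08402995  12.13493253  44.00490661]
to [578.08  12.13 120.     2.61] spin 0.00 units; then shift units [ 1.948  3.887 -1.397]
```

>>> jog_arm(
  targets=[
    {"xyz": [0,0,-0.4],"spin": 0},
    {"xyz": [0,0,-0.5],"spin": 0},
    {"xyz": [0,0,-0.5],"spin": 0},
    {"xyz": [0.26,0.52,0],"spin": 0},
    {"xyz": [0.26,0.52,0],"spin": 0},
    {"xyz": [0.26,0.52,0],"spin": 0},
    {"xyz": [0.26,0.52,0],"spin": 0},
    {"xyz": [0.26,0.52,0],"spin": 0},
    {"xyz": [0.26,0.52,0],"spin": 0},
    {"xyz": [0.2,0.4,0],"spin": 0},
  ],
)

```text
time: 23.0
tool_pos: [576.0, -18.9, 120.4]
tcp_rot: [3.141, 0.0, 2.61]
contact_force: [-0.2, -1.2, -0.0]
grip_width: 54.9
finger_force: 30.0
```

```bash
python3 -c "
from h import *
plan(578,12,53,np.pi-.533)
t=bot.capture('top')[130:250,240:360]; s=bot.capture('scene')[210:330,220:340]
cv2.imwrite('pics/s4.png',np.clip(np.hstack([cv2.resize(t,None,fx=3,fy=3),cv2.resize(s,None,fx=3,fy=3)])*1.5,0,255).astype(np.uint8))
"
```

```text
to [578.    12.    53.     2.61] spin 0.01 units; then shift units [0.174 0.345 0.843]
```

View pics/s4.png

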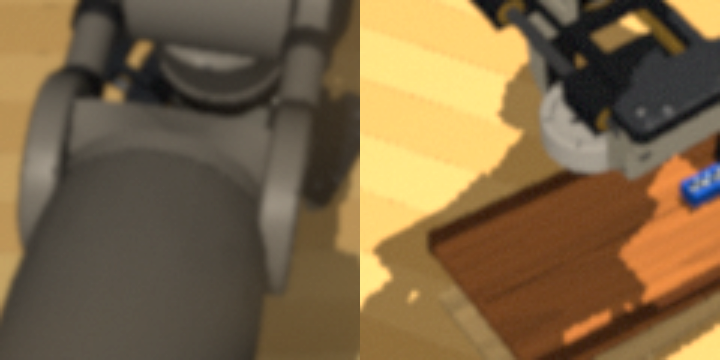

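```bash
python3 -c "
from h import *
s=cams['scene']
R=Rn.from_euler('xyz',[np.pi,0,2.61]).as_matrix()
for off in(0,6,12):
    c=np.array([576,-18.9,112])-R[:,0]*off  # uphill = -tool x? print
    a=np.linspace(0,2*np.pi,60); 
    ring=lambda z:c+np.c_[28*np.cos(a),28*np.sin(a),0*a+z]
    q=(np.vstack([s.proj(ring(20)),s.proj(ring(0))])-[220,210])*3+[360,0]
    print(off,R[:,0].round(2),q.min(0).round(),q.max(0).round(),((s.proj(c+[0,0,20])-[220,210])*3+[360,0]).round())
"
```

```text
0 [-0.86  0.51  0.  ] [532.  69.] [637. 172.] [[585. 108.]]
6 [-0.86  0.51  0.  ] [523.  74.] [628. 177.] [[575. 113.]]
12 [-0.86  0.51  0.  ] [514.  79.] [619. 182.] [[566. 118.]]
```

The crop shows the hub held centred between the fingers, dish up, with its left edge near x=542 against a predicted 532.

>>> jog_arm(
  targets=[
    {"xyz": [0.1,0.2,0],"spin": 0},
    {"xyz": [0.05,0.145,0],"spin": 0},
    {"xyz": [0,0,0],"spin": 0},
    {"xyz": [0,0,0.3],"spin": 0},
    {"xyz": [0,0,0.3],"spin": 0},
    {"xyz": [0,0,0.1],"spin": 0},
    {"xyz": [0,0,0.05],"spin": 0},
    {"xyz": [0,0,0.03],"spin": 0},
    {"xyz": [0,0,0],"spin": 0},
    {"xyz": [0,0,0],"spin": 0},
  ],
)

```text
time: 24.35
tool_pos: [580.1, 9.1, 58.4]
tcp_rot: [3.141, 0.001, 2.609]
contact_force: [0.6, 0.2, -0.5]
grip_width: 54.7
finger_force: 30.0
```

```bash
python3 -c "
from h import *
s=[480,70,-.533]
p=onslide(s,[117,0,0])[0]; print(p)
plan(p[0],p[1],56.5,np.pi-.533)
s=bot.capture('scene')[210:330,220:340]
cv2.imwrite('pics/s5.png',np.clip(cv2.resize(s,None,fx=4,fy=4)*1.5,0,255).astype(np.uint8))
"
```

```text
[579.78983917  11.12858353  44.28325281]
to [579.79  11.13  56.5    2.61] spin 0.00 units; then shift units [0.016 0.02  0.024]
```

View pics/s5.png

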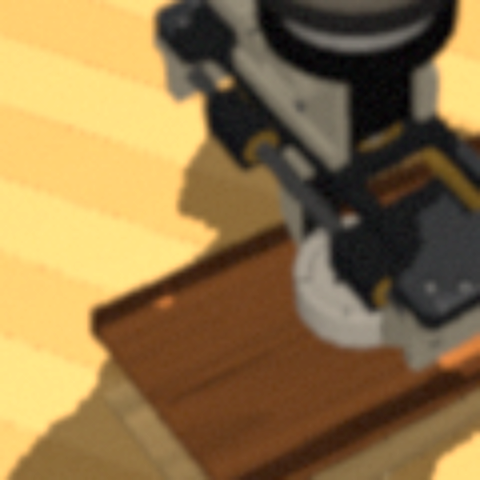

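The hub is just above the surface, uphill of the DIP switch. I'll lower it slightly and release.

>>> jog_arm(
  targets=[
    {"xyz": [0.01,0.02,0.02],"spin": 0},
    {"xyz": [0,0,0],"spin": 0},
    {"xyz": [0,0,0],"spin": 0},
    {"xyz": [0,0,0],"spin": 0},
    {"xyz": [0,0,0],"spin": 0},
    {"xyz": [0,0,0],"spin": 0},
    {"xyz": [0,0,0],"spin": 0},
    {"xyz": [0,0,0],"spin": 0},
    {"xyz": [0,0,0],"spin": 0},
    {"xyz": [0,0,0],"spin": 0},
  ],
)

```text
time: 25.65
tool_pos: [579.9, 10.9, 56.3]
tcp_rot: [3.141, 0.0, 2.609]
contact_force: [0.2, 1.1, 1.7]
grip_width: 54.7
finger_force: 30.0
```

>>> jog_arm(
  targets=[
    {"xyz": [0,0,0],"spin": 0},
    {"xyz": [0,0,0],"spin": 0},
    {"xyz": [0,0,0],"spin": 0},
    {"xyz": [0,0,0],"spin": 0},
    {"xyz": [0,0,0],"spin": 0},
    {"xyz": [0,0,0],"spin": 0},
    {"xyz": [0,0,-0.1],"spin": 0},
    {"xyz": [0,0,-0.4],"spin": 0},
    {"xyz": [0,0,-0.5],"spin": 0},
    {"xyz": [0,0,-0.4],"spin": 0},
  ],
  gripper=78,
)

```text
time: 26.9
tool_pos: [580.2, 10.9, 170.6]
tcp_rot: [3.141, 0.002, 2.609]
contact_force: [0.4, 0.3, -0.2]
grip_width: 71.8
finger_force: 0.0
```

```bash
python3 -c "
from h import *
plan(411.5,-243.5,80,np.pi-.533)"
```

```text
to [ 411.5  -243.5    80.      2.61] spin 0.00 units; then shift units [ 0.201 -3.81   1.132]
```

>>> jog_arm(
  targets=[
    {"xyz": [0.03,-0.55,0],"spin": 0},
    {"xyz": [0.03,-0.55,0],"spin": 0},
    {"xyz": [0.03,-0.55,0],"spin": 0},
    {"xyz": [0.03,-0.55,0],"spin": 0},
    {"xyz": [0.03,-0.55,0.1],"spin": 0},
    {"xyz": [0.03,-0.55,0.2],"spin": 0},
    {"xyz": [0.02,-0.4,0.3],"spin": 0},
    {"xyz": [0,-0.11,0.3],"spin": 0},
    {"xyz": [0,0,0.23],"spin": 0},
    {"xyz": [0,0,0],"spin": 0},
  ],
  gripper=60,
)

```text
time: 28.15
tool_pos: [410.6, -243.2, 77.4]
tcp_rot: [3.141, -0.002, 2.608]
contact_force: [-0.4, 0.1, -1.0]
grip_width: 54.9
finger_force: 0.0
```

```bash
python3 -c "
from h import *
plan(411.5,-243.5,12.5,np.pi-.533)
t=bot.capture('top')[130:250,240:360]; s=bot.capture('scene')[210:330,270:390]
print(cams['scene'].proj([[411.5,-243.5,30],[411.5,-243.5,0]]))
s2=bot.capture('scene')[150:230,190:270]
cv2.imwrite('pics/s6.png',np.clip(np.hstack([cv2.resize(t,(260,260)),cv2.resize(s,(260,260)),cv2.resize(s2,(260,260))])*1.5,0,255).astype(np.uint8))
"
```

```text
to [ 411.5  -243.5    12.5     2.61] spin -0.00 units; then shift units [-0.011  0.003  0.811]
[[230.05580149 188.8182085 ]
 [231.75244337 199.31081774]]
```

View pics/s6.png

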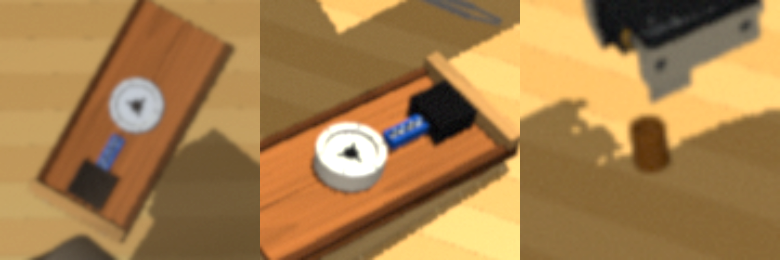

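The queue stands in line, with the hub centred near (303,178) in the top view. The bushing is upright at about (230,194) in the scene view, which matches the prediction. I'll grip it about 12 mm above its foot.

>>> jog_arm(
  targets=[
    {"xyz": [-0.01,0,0.3],"spin": 0},
    {"xyz": [0,0,0.3],"spin": 0},
    {"xyz": [0,0,0.15],"spin": 0},
    {"xyz": [0,0,0.06],"spin": 0},
    {"xyz": [0,0,0],"spin": 0},
    {"xyz": [0,0,0],"spin": 0},
    {"xyz": [0,0,0],"spin": 0},
    {"xyz": [0,0,0],"spin": 0},
    {"xyz": [0,0,0],"spin": 0},
    {"xyz": [0,0,0],"spin": 0},
  ],
)

```text
time: 29.55
tool_pos: [412.0, -243.9, 13.1]
tcp_rot: [3.142, 0.0, 2.609]
contact_force: [-0.2, -0.2, 0.6]
grip_width: 54.8
finger_force: 0.0
```

>>> jog_arm(
  targets=[
    {"xyz": [0,0,0],"spin": 0},
    {"xyz": [0,0,0],"spin": 0},
    {"xyz": [0,0,0],"spin": 0},
    {"xyz": [0,0,0],"spin": 0},
    {"xyz": [0,0,0],"spin": 0},
    {"xyz": [0,0,0],"spin": 0},
    {"xyz": [0,0,0],"spin": 0},
    {"xyz": [0,0,0],"spin": 0},
    {"xyz": [0,0,0],"spin": 0},
    {"xyz": [0,0,0],"spin": 0},
  ],
  gripper=0,
)

```text
time: 30.8
tool_pos: [412.0, -243.9, 13.1]
tcp_rot: [3.142, -0.0, 2.609]
contact_force: [0.1, 0.5, -0.9]
grip_width: 22.8
finger_force: 30.0
```

```bash
python3 -c "
from h import *
s=[480,70,-.533]; R,t=slideT(s)
print(((cams['top'].plane([303,178],64)-t)@R).round(1),((cams['scene'].plane([270+91/2.1667,210+152/2.1667],64)-t)@R).round(1))
p=onslide(s,[116.5,0,14])[0]; print(p)
plan(p[0],p[1],140,np.pi-.533)"
```

```text
[[117.6  -1.9  19.8]] [[120.1   2.6  19.5]]
[577.6852359   12.37020268  58.07741922]
to [577.69  12.37 140.     2.61] spin 0.00 units; then shift units [-0.156  3.812 -1.587]
```

>>> jog_arm(
  targets=[
    {"xyz": [0,0,-0.5],"spin": 0},
    {"xyz": [0,0,-0.55],"spin": 0},
    {"xyz": [0,0,-0.54],"spin": 0},
    {"xyz": [-0.03,0.55,0],"spin": 0},
    {"xyz": [-0.03,0.55,0],"spin": 0},
    {"xyz": [-0.03,0.55,0],"spin": 0},
    {"xyz": [-0.03,0.55,0],"spin": 0},
    {"xyz": [-0.03,0.55,0],"spin": 0},
    {"xyz": [-0.02,0.55,0],"spin": 0},
    {"xyz": [0,0.4,0],"spin": 0},
  ],
)

```text
time: 32.05
tool_pos: [574.6, 5.8, 140.0]
tcp_rot: [3.142, -0.0, 2.61]
contact_force: [-0.1, -0.1, -0.5]
grip_width: 23.3
finger_force: 30.0
```

```bash
python3 -c "
from h import *
plan(578.4,12,74,np.pi-.533)"
```

```text
to [578.4   12.    74.     2.61] spin 0.01 units; then shift units [-0.002  0.09   0.825]
```

>>> jog_arm(
  targets=[
    {"xyz": [0,0.1,0],"spin": 0},
    {"xyz": [0,0,0],"spin": 0},
    {"xyz": [0,0,0],"spin": 0},
    {"xyz": [0,0,0.3],"spin": 0},
    {"xyz": [0,0,0.2],"spin": 0},
    {"xyz": [0,0,0.2],"spin": 0},
    {"xyz": [0,0,0.05],"spin": 0},
    {"xyz": [0,0,0],"spin": 0},
    {"xyz": [0,0,0],"spin": 0},
    {"xyz": [0,0,0],"spin": 0},
  ],
)

```text
time: 33.3
tool_pos: [578.4, 11.0, 80.9]
tcp_rot: [3.141, 0.001, 2.609]
contact_force: [-0.1, 0.4, 0.0]
grip_width: 23.2
finger_force: 30.0
```

```bash
python3 -c "
from h import *
plan(578.4,12,73.5,np.pi-.533)
s=bot.capture('scene')[220:320,270:370]
cv2.imwrite('pics/s7.png',np.clip(cv2.resize(s,None,fx=5,fy=5)*1.6,0,255).astype(np.uint8))"
```

```text
to [578.4   12.    73.5    2.61] spin 0.00 units; then shift units [0.007 0.01  0.092]
```

View pics/s7.png

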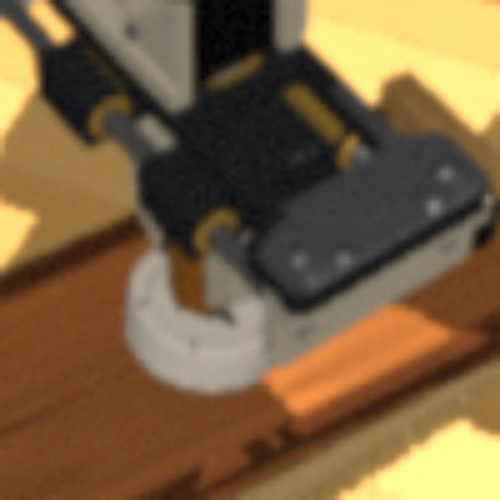

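The bushing is over the dish: it spans about x=170–235 against a hub centre near 205 in the crop. I'll lower it to contact and release.

>>> jog_arm(
  targets=[
    {"xyz": [0.01,0.01,0.04],"spin": 0},
    {"xyz": [0,0,0.03],"spin": 0},
    {"xyz": [0,0,0.015],"spin": 0},
    {"xyz": [0,0,0.01],"spin": 0},
    {"xyz": [0,0,0],"spin": 0},
    {"xyz": [0,0,0],"spin": 0},
    {"xyz": [0,0,0],"spin": 0},
    {"xyz": [0,0,0],"spin": 0},
    {"xyz": [0,0,0],"spin": 0},
    {"xyz": [0,0,0],"spin": 0},
  ],
)

```text
time: 34.6
tool_pos: [577.8, 12.1, 72.8]
tcp_rot: [3.141, -0.0, 2.609]
contact_force: [-2.1, 0.6, 5.0]
grip_width: 23.3
finger_force: 30.0
```

Contact at about 5 N. Releasing.

>>> jog_arm(
  targets=[
    {"xyz": [0,0,0],"spin": 0},
    {"xyz": [0,0,0],"spin": 0},
    {"xyz": [0,0,0],"spin": 0},
    {"xyz": [0,0,0],"spin": 0},
    {"xyz": [0,0,0],"spin": 0},
    {"xyz": [0,0,0],"spin": 0},
    {"xyz": [0,0,-0.1],"spin": 0},
    {"xyz": [0,0,-0.3],"spin": 0},
    {"xyz": [0,0,-0.5],"spin": 0},
    {"xyz": [0,0,-0.5],"spin": 0},
  ],
  gripper=50,
)

```text
time: 35.85
tool_pos: [577.7, 12.1, 186.4]
tcp_rot: [3.141, 0.0, 2.609]
contact_force: [0.2, 0.7, -0.5]
grip_width: 45.8
finger_force: 0.0
```

>>> jog_arm(
  targets=[
    {"xyz": [0,-0.5,0],"spin": 0},
    {"xyz": [0,-0.5,0],"spin": 0},
    {"xyz": [0,-0.5,0],"spin": 0},
    {"xyz": [0,-0.5,0],"spin": 0},
    {"xyz": [0,-0.5,0],"spin": 0},
    {"xyz": [0,-0.5,0],"spin": 0},
    {"xyz": [0,0,0],"spin": 0},
    {"xyz": [0,0,0],"spin": 0},
    {"xyz": [0,0,0],"spin": 0},
    {"xyz": [0,0,0],"spin": 0},
  ],
)

```text
time: 37.1
tool_pos: [456.3, -193.8, 184.7]
tcp_rot: [3.141, -0.0, 2.61]
contact_force: [-0.2, -0.1, -0.8]
grip_width: 46.0
finger_force: 0.0
```

```bash
python3 -c "
from h import *
t=bot.capture('top')[130:250,240:360]; s=bot.capture('scene')[210:330,270:390]
cv2.imwrite('pics/s8.png',np.clip(np.hstack([cv2.resize(t,(400,400),interpolation=2),cv2.resize(s,(400,400),interpolation=2)])*1.5,0,255).astype(np.uint8))"
```

```text
(no output)
```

View pics/s8.png

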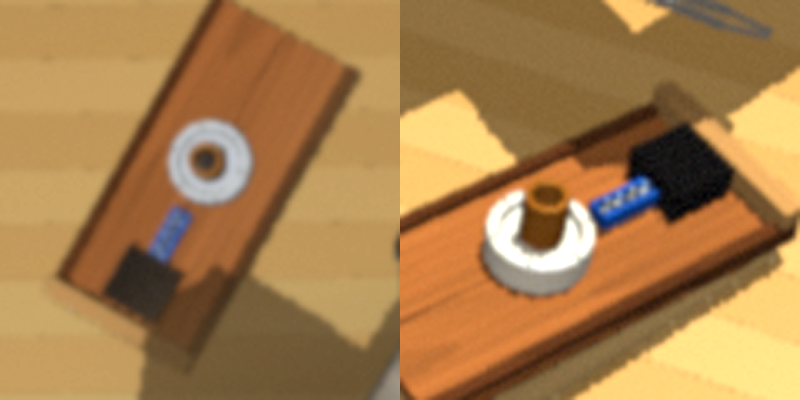

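The final view shows the bushing upright in the dish, the hub at (209,160) in the crop, then the DIP switch and the heat sink in single file. All are within a few millimetres of the centre line, with small gaps. Handing in.

```bash
python3 -c "
from plant import bot
print(bot.close_job())"
```

```text
the job is handed in; nothing more can be done
None
```

I queued the kit on the slide as specified — heat sink at the stop, then the DIP switch, then the hub with the bushing upright in its dish — and handed it in at about 37 s; the arm never went near the small sink, and no verdict came back.

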